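# Hang the tester-pen cup in the notch of the crate's rim

## Robot

A 6-joint arm with a two-finger parallel gripper is mounted at the origin on the work surface. World frame = base frame: x ahead of the robot, y to its left, z up, the work surface at z = 0. Lengths are in m, angles in rad, forces in N, time in s.
With the tool pointing down it reaches from about 0.4 to 0.925 m from the base axis. Payload 3.4 kg.
Tool frame: the origin (TCP) lies at the very end of the fingers, on their centre line; the grasp point (between the pads) lies 19 mm behind it; z points along the fingers, y is the line along which they close (so a half turn about z gives the same grasp; the last joint's range is limited). The gripper opens to 85 mm and grips with 20 to 120 N. Pads are 22 mm wide; open, the fingers measure 114 mm over their backs; the gripper's body (76 mm by 85 mm) begins 54 mm behind the grasp point. The pads swing forward as they close: fully open they stand 13 mm farther back than shut.
Start: joints at [1.25, 0.307, 1.506, -0, 1.328, -0.073], TCP at [0.14, 0.558, 0.231] pointing down, gripper open.
Joint ranges: [-3.12, 3.12], [-1.05, 2.28], [0.14, 2.33], [-1.42, 4.57], [0.1, 2.73], [-2.68, 2.68]. Speed limits (rad/s): [2.57, 2.57, 3.14, 3.14, 3.14, 3.14].

## Interface

Orientations are given as a unit quaternion [w, x, y, z].
In Python, from rig import env gives the robot as it stands.
- The arm moves only by the shell command python3 -m jog 'ROWS' [OPENING] [FORCE]. ROWS is JSON, a list of rows, each an object of numbers: "tx", "ty", "tz": the shift along the tool's x, y, z in mm; "twist": the turn about the tool's z in rad. A call has 1 to 5 rows; each row shifts and turns the commanded pose from where the row before left it, along the tool's axes as they then stand; what a row does not reach is not made up. A row lasts 1/10 s, in which the tool goes at most 50 mm and 8.59 degrees, less where a joint would pass 70% of its speed; a pose out of reach is approached as far as the arm can. A call is refused whole if a number of a shift passes 50 or a number of a turn 0.15, either way. A call with a gripper value outside its range is refused whole. OPENING is the opening, from 0 (shut) to 1 (fully open), set as the call begins (- or left out, the last holds). The fingers move at their own pace and stop on an object; FORCE is the grip in N (left out, the last holds). Time passes only in rows, so rows that do not move let the fingers close. It gives the time, the measured TCP pose, the force, the opening and the grip force at its end, in the units of the state.
- env.get_obs(): the state, without advancing time (a new reading comes with each control period).
- env.capture(name): name is "side" or "top" or "wrist"; returns a dict with "color" (480x640x3 uint8, red, green, blue), "vfov" (degrees; the focal length in pixels is half the picture's height over the tangent of half this angle, whatever the lens; pixels are square), "cx", "cy" (the principal point, pixels), "origin" and "rotation" of the camera in the world; the wrist camera has in their place "mount" (4x4, takes a point from camera to tool coordinates, whose origin is the TCP and whose axes are the flange's). Camera axes: x right, y up, looking along -z (the intrinsics and any distortion apply to the point x, -y, -z); pixel columns grow to the right and rows downward; lengths in m; the calibration is good to about 2 mm. A picture is of the moment at which its call begins: read the wrist's pose just before it. There is no depth.
- env.hand_in(): hands the job in; it is judged then, once.
The state is a dict: "time": time; "joint_positions": joint angles; "qvel": joint speeds; "joint_torque": joint torques, N m; "ee_pos": TCP position; "orientation": TCP orientation; "wrist_force": force on the tool from outside, world axes, zero at the start; "wrist_torque": the same for the moment, N m; "finger_gap": opening from 0.0 (shut) to 1.0 (fully open); "grip_force": force on a finger pad.
Only numpy, scipy, OpenCV 4.12 (cv2) and the standard library are available. Lean on these libraries where they do the work, as an engineer would, in place of code of your own. Each camera call takes 0.05 s, during which the arm holds its last target. There are 200 camera calls.

## Task

Pick up the white tester-pen cup by its orange grip and hang it by its own sprung hook, cup outside, on the customers' side of the mint-green crate (the side with the orange label). The hook belongs in the notch between the two black lips on that rim: feel for the notch, press the hook gently until it is fully home in it, then let go and leave the cup hanging straight. Keep the cup upright all the time and leave everything else alone.

Things in the scene. Friction and masses are not known exactly. Their poses are not given: they have to be found in the camera images.
- grip (a point): Centre of the white cup's orange grip: an upright block 20 mm (cup x) by 34 mm (cup y) by 50 mm high, taken from above; centre 117 mm above the cup's underside. Cup axes: z up, x from the hook to the pen pocket, y along the slot. The pocket, 44 by 56 mm, 70 mm high, pens up to 90 mm, is centred 30 mm to +x; the hook is right below the grip
- hook (a point): Top middle of the hook's slot, 33 mm below the grip's centre, cup axes; the bare rim's top ends up here when home. The slot runs along y and opens downward; the bridge that roofs it is 40 mm long (y), 8 mm high. Its +x side, 4 mm from this point, is the cup's flat back plate, reaching down to the underside; its -x side is two sprung steel wires (see spring)
- spring (a joint): Bend of the two hook wires, rad: 0 relaxed, grows as the rim spreads them. Wires end 38 mm below the slot's top, where the mouth is 12 mm wide (from +4 to -8 mm of the hook point in x). 20 mm below the top they narrow it to 4.5 mm, less than the rim: from there on the cup must be pushed down with about 4 to 12 N; its weight is not enough. At home it stops hard
- cup: The whole white tester-pen cup with hook and grip, 0.2 to 0.35 kg; origin at the middle of its pocket's underside, 84 mm below and 30 mm to +x of the hook point
- crate: Mint-green open crate of sharpeners and clips, fixed: 150 mm (x) by 220 mm (y) by 110 mm high, walls 6 mm. Origin at the middle of its underside, x towards the customers (away from the robot). An orange label, 50 by 34 mm, marks the middle of the outside of its +x wall. Contents reach 45 mm high. A push of over 20 N may crack it
- rim (a point): Top of the bare rim at the middle of the crate's +x wall, mid-thickness, crate axes, 110 mm up; wall 6 mm thick. On this rim sit two black lips, 6 mm thick, 7 mm high and 38 mm long, with a 44 mm wide notch of bare rim between them. The notch's middle lies up to 15 mm to either side of this point along y: that is not measured, so slide the hook lightly along the lips until it drops in
- plaincup: Dark square pen cup without a hook, 50 by 56 by 95 mm, a bystander; origin at the middle of its underside
- ink1: Black ink jar, 54 mm across, 45 mm high, a bystander; origin at the middle of its underside
- ink2: Amber ink jar, 54 mm across, 45 mm high, a bystander; origin at the middle of its underside
- penbox: Flat boxed pen, 60 by 190 by 22 mm, a bystander; origin at the middle of its underside
- notebook: Black notebook with a red band, 105 by 148 by 18 mm, a bystander; origin at the middle of its underside
- erasers: Cardboard box of erasers, 60 by 80 by 35 mm, a bystander; origin at the middle of its underside
Not all that is in view belongs to the job. What is shaped like the cup but purple is not meant.

How it is judged:
On the way, in this order (a step that is already met when the one before it is completed fails the run):
1. the cup is lifted clear of the counter (height (world z) of cup above 0.05 m), for 0.1 s.
2. the hook straddles the crate's rim (z of hook in the frame of rim between 0.003 and 0.03 m and x of hook in the frame of rim between -0.008 and 0.008 m and y of hook in the frame of rim between -0.045 and 0.045 m), for 0.1 s.
At the end, for the whole second after the job is handed in: The cup hangs outside the crate in the notch, released and at rest: slot top within 2 mm of the bare rim's top (pressed home), within 25 mm of the middle of that side, across the rim within 4 mm, upright within 0.07 rad and square to the wall within 0.08 rad (z of hook in the frame of rim between -0.003 and 0.002 m and x of hook in the frame of rim between -0.004 and 0.004 m and y of hook in the frame of rim between -0.025 and 0.025 m and x of cup in the frame of rim above 0.02 m and angle between cup's own z axis and vertical below 0.07 rad and angle between the y axis of cup and the y axis of crate, either way round below 0.08 rad and linear speed of cup below 0.01 m/s and contact force between cup and the fingers below 0.05 N); the robot touches nothing.
It fails at once if the crate and its rim are loaded by the cup with more than 35 N, squeeze of the spring included (contact force between cup and crate above 35 N).
It fails at once if the robot bumps the crate (contact force between the arm and crate above 5 N).
It fails at once if the cup is tipped (angle between cup's own z axis and vertical above 0.5 rad).
It fails at once if a bystander is moved (distance of any of plaincup, ink1, ink2, penbox, notebook, erasers from where it was at the start of the episode above 0.02 m).
It also fails if it takes over 70 s, if anything falls off the work surface, if the arm or the gripper's body presses on something with over 40 N, if the wrist force passes 120 N, or if a joint passes its speed limit or range.

## Working session

There is one attempt and no reset: what is moved stays moved. The work goes in short steps, Python scripts to look and compute and a shell command to move; the robot and the scene stay as the last step left them, time stands still between calls to the robot, and variables do not carry over. Pictures are saved under pics/ and viewed, at most 11 in all, crops included, and the job is handed in when it is done.

```bash
ls; mkdir -p pics
cat > h.py <<'E'
import numpy as np, cv2
from rig import env
from scipy.spatial.transform import Rotation as R
def snap(n,f):
    o=env.get_obs(); c=env.capture(n); cv2.imwrite(f'pics/{f}.png',c['color'][:,:,::-1]); 
    np.save(f'pics/{f}.npy',{**{k:v for k,v in c.items() if k!='color'},'ee':o['ee_pos'],'q':o['orientation']},allow_pickle=True); return c
def cam(f):
    c=np.load(f'pics/{f}.npy',allow_pickle=True).item()
    if 'mount' in c:
        q=np.array(c['q']);T=np.eye(4);T[:3,:3]=R.from_quat(q[[1,2,3,0]]).as_matrix();T[:3,3]=c['ee'];M=T@np.array(c['mount']);o,r=M[:3,3],M[:3,:3]
    else: o,r=np.array(c['origin']),np.array(c['rotation'])
    if r.shape!=(3,3): r=R.from_quat(r.ravel()[[1,2,3,0]]).as_matrix()
    return c,o,r,240/np.tan(np.radians(c['vfov'])/2)
def ray(f,u,v):
    c,o,r,fl=cam(f); d=r@np.array([(u-c['cx'])/fl,-(v-c['cy'])/fl,-1]); return o,d
def atz(f,u,v,z):
    o,d=ray(f,u,v); return (o+d*(z-o[2])/d[2]).round(4)
def proj(f,p):
    c,o,r,fl=cam(f); x=r.T@(np.array(p)-o); return (c['cx']+fl*x[0]/-x[2], c['cy']-fl*x[1]/-x[2])
E
python3 - <<'E'
from h import *
for n in ('side','top'):
    c=snap(n,n+'0'); print({k:v for k,v in c.items() if k!='color'})
print(env.get_obs())
E
```

```text
pics
{'vfov': 55.99056192840855, 'cx': 318.32410693527794, 'cy': 236.08920141828062, 'origin': array([ 0.46262131, -0.63741998,  0.75253415]), 'rotation': array([ 0.92574349,  0.36870121, -0.02639072, -0.07976181])}
{'vfov': 49.989424870262496, 'cx': 314.9975971294806, 'cy': 235.6415208470319, 'origin': array([ 0.3434527 , -0.03688722,  1.28223978]), 'rotation': array([-0.69740171, -0.07030598,  0.05788001,  0.71087118])}
{'time': 0.1, 'joint_positions': array([ 1.25050070e+00,  3.07487480e-01,  1.50754341e+00,  1.88673471e-05,
        1.32843870e+00, -7.35348768e-02]), 'qvel': array([-0.00051133, -0.00307838, -0.0033088 , -0.00054847, -0.00053425,
       -0.00056007]), 'joint_torque': array([ 1.30030276e-03, -4.58525455e+01, -2.52606797e+01, -2.80965814e-04,
        5.55600738e-03, -1.33794390e-05]), 'ee_pos': array([0.14028626, 0.55696365, 0.23047907]), 'orientation': array([-1.92585062e-04,  1.23069786e-01,  9.92397575e-01, -9.18537872e-04]), 'wrist_force': array([-0.37353062, -0.75540047,  1.43662607]), 'wrist_torque': array([ 0.00274991, -0.08002823,  0.00510398]), 'grip_force': 0.0, 'finger_gap': 1.003170558444424}
```

View pics/top0.png

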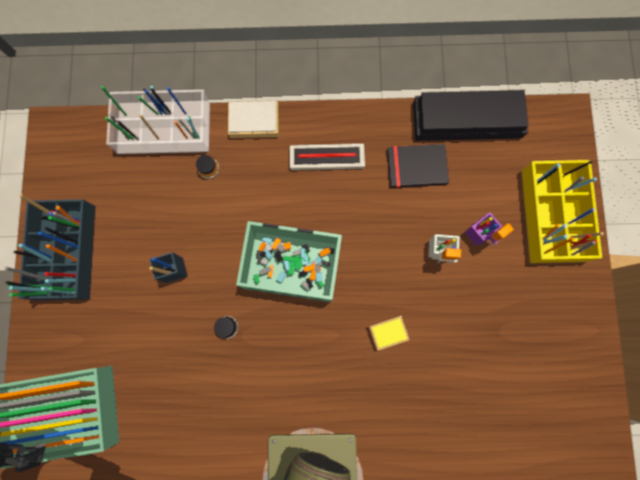

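View pics/side0.png

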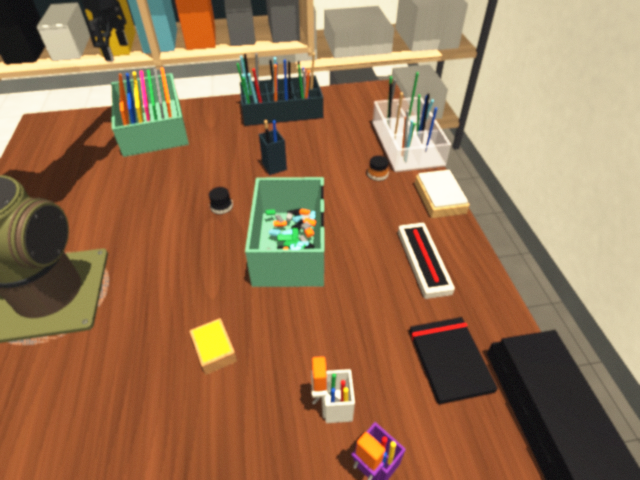

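Candidates: in the top view, the white cup with orange grip at (452,254) and the purple lookalike with orange grip at (505,230). In the side view they are at (319,373) and (370,448). The description says white, so I take the white one. The crate is at top (290,262), with black lips on its upper (+x) wall. Next I check this in one close crop.

Run:
```python
from h import *
t=cv2.imread('pics/top0.png'); s=cv2.imread('pics/side0.png')
a=cv2.resize(t[225:275,420:480],None,fx=6.5,fy=6,interpolation=cv2.INTER_CUBIC)
b=cv2.resize(s[345:430,300:365],None,fx=6,fy=300/85,interpolation=cv2.INTER_CUBIC)
c=cv2.resize(t[215:310,230:350],(600,300),interpolation=cv2.INTER_CUBIC)
o=np.zeros((600,790,3),np.uint8); o[:300,:390]=a;o[:300,400:790]=b;o[300:,:600]=c
cv2.imwrite('pics/crop0.png',o)
# orange mask top in white cup
for im,f,x0,x1,y0,y1 in((t,'top0',435,470,235,270),(s,'side0',305,335,350,400)):
    h=cv2.cvtColor(im,cv2.COLOR_BGR2HSV); m=cv2.inRange(h,(5,190,150),(18,255,255)); q=np.zeros_like(m);q[y0:y1,x0:x1]=m[y0:y1,x0:x1]
    p=np.argwhere(q)[:,::-1]; print(f,p.mean(0),p.min(0),p.max(0),cv2.minAreaRect(p.astype(np.float32)))
    
print(atz('top0',452,254,.142))
```

```text
top0 [452.98734177 253.25316456] [445 241] [461 258] ((453.4010009765625, 249.4901123046875), (16.418113708496094, 16.219106674194336), 5.710593223571777)
side0 [318.72761194 374.37686567] [311 355] [326 389] ((318.5, 372.0), (34.0, 15.0), 90.0)
[ 0.505  -0.3229  0.142 ]
```

View pics/crop0.png

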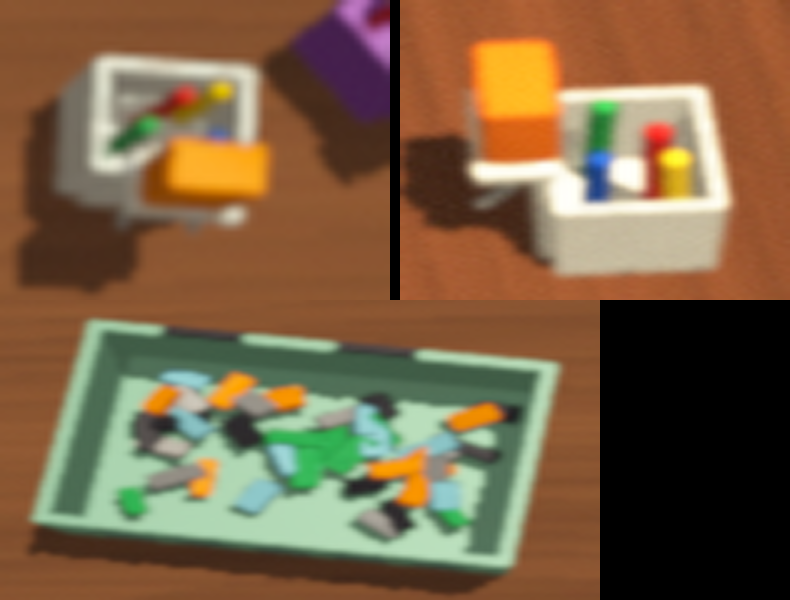

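The crop confirms the choice: white pocket with pens, and an orange grip at top px (453,253). The pocket lies on the +x side of the hook. The crate's notch shows between the lips at crop u 242–338, row ~342. The next step computes positions.

Run:
```python
from h import *
T=lambda u,v,z: atz('top0',420+u/6.5,225+v/6,z)
S=lambda u,v,z: atz('side0',300+(u-400)/6,345+v*85/300,z)
C=lambda u,v,z: atz('top0',230+u/5,215+(v-300)*95/300,z)
g=[T(*p,.142) for p in((170,143),(270,145),(265,200),(168,195))];print('grip top',g,np.mean(g,0))
g=[S(*p,.142) for p in((472,42),(553,40),(557,113),(475,113))];print('grip side',g,np.mean(g,0))
g=[T(*p,.07) for p in((95,57),(258,68),(90,165))];print('pocket TL TR BL',g)
g=[S(*p,.07) for p in((710,88),(725,205),(555,205))];print('pocket side far-right,near-right,nearleft',g)
g=[C(*p,.11) for p in((90,320),(560,363),(513,570),(32,523))];print('crate',g,np.mean(g,0),[np.linalg.norm(g[i]-g[i-1]) for i in range(4)])
print('rim mid outer',(g[0]+g[1])/2,'yaw',np.degrees(np.arctan2(*(g[0]-g[1])[[0,1]])),np.degrees(np.arctan2(*(g[3]-g[2])[[0,1]])))
n=[C(u,v,.114) for u,v in((165,330),(242,337),(338,347),(413,353))];print('lips',n)
```

```text
grip top [array([ 0.5169, -0.3106,  0.142 ]), array([ 0.5155, -0.3447,  0.142 ]), array([ 0.4949, -0.3416,  0.142 ]), array([ 0.4975, -0.3087,  0.142 ])] [ 0.5062 -0.3264  0.142 ]
grip side [array([ 0.5026, -0.3093,  0.142 ]), array([ 0.5225, -0.3118,  0.142 ]), array([ 0.5176, -0.3441,  0.142 ]), array([ 0.4983, -0.3407,  0.142 ])] [ 0.51025  -0.326475  0.142   ]
pocket TL TR BL [array([ 0.563 , -0.3027,  0.07  ]), array([ 0.5573, -0.3619,  0.07  ]), array([ 0.5197, -0.2983,  0.07  ])]
pocket side far-right,near-right,nearleft [array([ 0.5671, -0.3046,  0.07  ]), array([ 0.5589, -0.3589,  0.07  ]), array([ 0.516 , -0.3514,  0.07  ])]
crate [array([0.596 , 0.1376, 0.11  ]), array([ 0.5592, -0.0806,  0.11  ]), array([ 0.4089, -0.0553,  0.11  ]), array([0.4467, 0.1633, 0.11  ])] [0.5027  0.04125 0.11   ] [np.float64(0.15149580852287628), np.float64(0.2212814497421779), np.float64(0.1524145006224802), np.float64(0.22184408939613426)]
rim mid outer [0.5776 0.0285 0.11  ] yaw 9.57299742455848 9.810491475125417
lips [array([0.5869, 0.1021, 0.114 ]), array([0.5809, 0.0663, 0.114 ]), array([0.5725, 0.0219, 0.114 ]), array([ 0.5673, -0.0128,  0.114 ])]
```

Cup estimate: grip (0.508,-0.326), yaw about -7°. Crate rim mid: (0.574,0.029), yaw -9.7°, with the notch about +15 mm along crate y. Sizes check out: 151×221 mm measured, 45 mm notch. Next I move around the base, above everything, toward the cup.

```bash
python3 -m jog '[{"tx":-42,"ty":-25},{"tx":-42,"ty":-25},{"tx":-42,"ty":-25},{"tx":-42,"ty":-25},{"tx":-42,"ty":-25}]' 1 60
python3 -m jog '[{"tx":-42,"ty":-25},{"tx":-42,"ty":-25},{"tx":-42,"ty":-25},{"tx":-42,"ty":-25}]'
python3 -m jog '[{"tx":-16,"ty":-45},{"tx":-16,"ty":-45},{"tx":-16,"ty":-45},{"tx":-16,"ty":-45},{"tx":-16,"ty":-45}]'
python3 -m jog '[{"tx":-16,"ty":-45},{"tx":-16,"ty":-45},{"tx":-16,"ty":-45},{"tx":-16,"ty":-45},{}]'
python3 - <<'E'
from h import *
o=env.get_obs(); print(o['joint_positions'].round(3),o['ee_pos'].round(4),o['orientation'].round(4))
snap('wrist','w1')
E
```

```text
[ 1.251  0.307  1.508  0.     1.328 -0.074] [0.1403 0.557  0.2305] [-2.000e-04  1.231e-01  9.924e-01 -9.000e-04]invalid input
invalid input
invalid input
invalid input
```

View pics/w1.png

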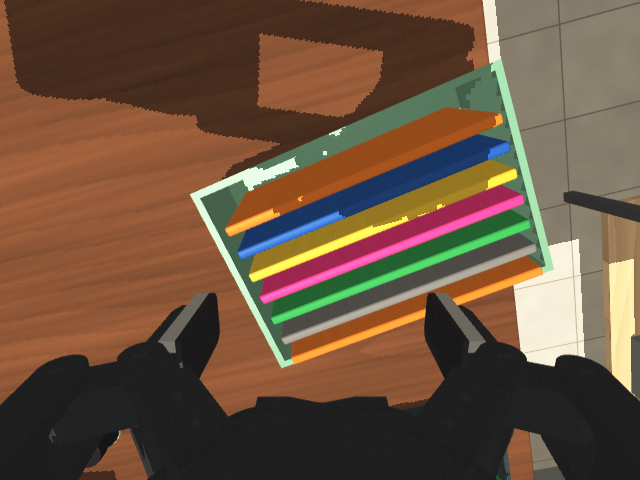

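The arm has not moved: the picture shows the tray under the start pose. The rows were refused, so I retry with all four keys in each row.

```bash
python3 -m jog '[{"tx":-42,"ty":-25,"tz":0,"twist":0},{"tx":-42,"ty":-25,"tz":0,"twist":0},{"tx":-42,"ty":-25,"tz":0,"twist":0},{"tx":-42,"ty":-25,"tz":0,"twist":0},{"tx":-42,"ty":-25,"tz":0,"twist":0}]' 1 60
```

```text
time: 0.65
ee_pos: [0.3144, 0.3835, 0.2312]
orientation: [-0.0, 0.123, 0.992, -0.0]
wrist_force: [0.9, 0.9, -0.0]
finger_gap: 1.005
grip_force: 0.0
```

```bash
python3 -m jog '[{"tx":-42,"ty":-25,"tz":0,"twist":0},{"tx":-42,"ty":-25,"tz":0,"twist":0},{"tx":-42,"ty":-25,"tz":0,"twist":0},{"tx":-42,"ty":-25,"tz":0,"twist":0}]'
python3 -m jog '[{"tx":-16,"ty":-45,"tz":0,"twist":0},{"tx":-16,"ty":-45,"tz":0,"twist":0},{"tx":-16,"ty":-45,"tz":0,"twist":0},{"tx":-16,"ty":-45,"tz":0,"twist":0},{"tx":-16,"ty":-45,"tz":0,"twist":0}]'
python3 -m jog '[{"tx":-16,"ty":-45,"tz":0,"twist":0},{"tx":-16,"ty":-45,"tz":0,"twist":0},{"tx":-16,"ty":-45,"tz":0,"twist":0},{"tx":-16,"ty":-45,"tz":0,"twist":0},{"tx":0,"ty":0,"tz":0,"twist":0}]'
python3 - <<'E'
from h import *
o=env.get_obs(); print(o['joint_positions'].round(3),o['ee_pos'].round(4),o['orientation'].round(4))
snap('wrist','w2')
E
```

```text
time: 1.05
ee_pos: [0.453, 0.2453, 0.2312]
orientation: [-0.0, 0.123, 0.992, 0.0]
wrist_force: [0.3, 0.3, -0.5]
finger_gap: 1.0
grip_force: 0.0
time: 1.55
ee_pos: [0.4744, 0.0075, 0.2312]
orientation: [-0.0, 0.123, 0.992, 0.0]
wrist_force: [0.5, -0.3, -0.2]
finger_gap: 0.997
grip_force: 0.0
time: 2.05
ee_pos: [0.4937, -0.1869, 0.2311]
orientation: [0.001, 0.126, 0.992, -0.002]
wrist_force: [0.7, 1.1, 0.1]
finger_gap: 1.0
grip_force: 0.0
[-0.44   0.24   1.604 -0.003  1.294 -1.758] [ 0.4937 -0.1869  0.2311] [ 8.00e-04  1.26e-01  9.92e-01 -1.60e-03]
```

View pics/w2.png

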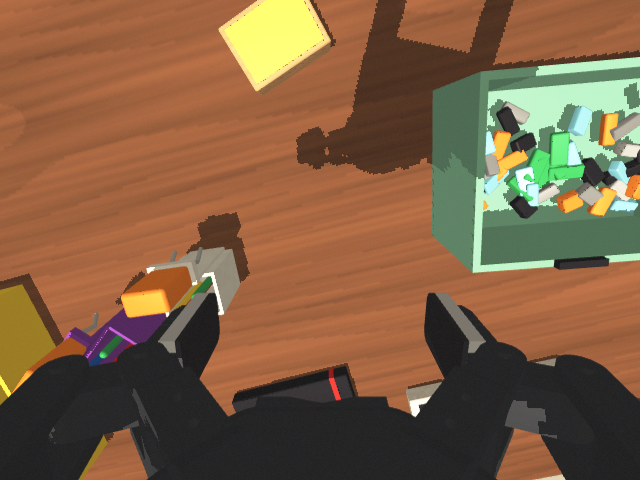

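The wrist view shows the white cup: the grip's top face is about (147,304), with corners (122,293),(165,290),(172,313),(128,318). The purple cup sits left of it at (100,340). The crate is on the right, with its outer rim corner at about (475,272).

Run:
```python
from h import *
g=[atz('w2',*p,.142) for p in((122,293),(165,290),(172,313),(128,318))];print(g,np.mean(g,0))
print('crate corner',atz('w2',475,272,.11),atz('w2',482,72,.11),'est .5592 -.0806 / .4089 -.0553')
print('lip start',atz('w2',555,262,.117))
o=env.get_obs();q=o['orientation'][[1,2,3,0]];M=R.from_quat(q).as_matrix()
for t in([.508,-.3262],):
    d=np.array([*t,.231])-o['ee_pos'];print('delta tool mm',(M.T@d*1000).round(1),np.degrees(np.arctan2(-M[0,1],M[1,1])))
```

```text
[array([ 0.4966, -0.3376,  0.142 ]), array([ 0.5022, -0.3063,  0.142 ]), array([ 0.5209, -0.3081,  0.142 ]), array([ 0.5167, -0.3415,  0.142 ])] [ 0.5091   -0.323375  0.142   ]
crate corner [ 0.5607 -0.0746  0.11  ] [ 0.4129 -0.0503  0.11  ] est .5592 -.0806 / .4089 -.0553
lip start [ 0.5644 -0.0152  0.117 ]
delta tool mm [-5.010e+01 -1.341e+02 -1.000e-01] -14.422881037355282
```

```bash
python3 -m jog '[{"tx":-17,"ty":-44,"tz":0,"twist":0},{"tx":-17,"ty":-44,"tz":0,"twist":0},{"tx":-16,"ty":-44,"tz":0,"twist":0},{"tx":0,"ty":0,"tz":0,"twist":-0.11},{"tx":0,"ty":0,"tz":0,"twist":0}]' 0.75
python3 -m jog '[{"tx":0,"ty":0,"tz":0,"twist":0},{"tx":0,"ty":0,"tz":0,"twist":0}]'
python3 - <<'E'
from h import *
o=env.get_obs();q=o['orientation'][[1,2,3,0]];M=R.from_quat(q).as_matrix()
d=np.array([.5085,-.325,.097])-o['ee_pos'];print('delta tool mm',(M.T@d*1000).round(1),np.degrees(np.arctan2(-M[0,1],M[1,1])))
snap('wrist','w3')
E
```

```text
time: 2.6
ee_pos: [0.5089, -0.3208, 0.2306]
orientation: [-0.001, 0.069, 0.998, 0.001]
wrist_force: [-1.3, 0.2, -0.4]
finger_gap: 0.752
grip_force: 0.0
time: 2.8
ee_pos: [0.5089, -0.3192, 0.2313]
orientation: [-0.0, 0.068, 0.998, 0.0]
wrist_force: [-0.3, -0.7, 0.7]
finger_gap: 0.751
grip_force: 0.0
delta tool mm [ -0.5  -5.9 134.3] -7.831103676304061
```

View pics/w3.png

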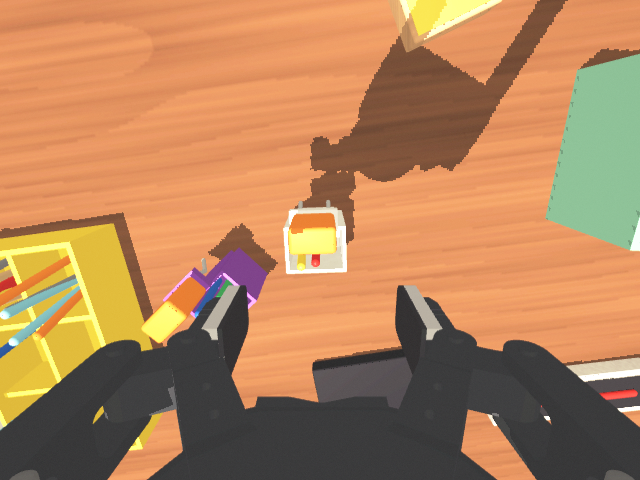

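Cup centred ahead of the fingers: grip top about (312,240), square to the image, so yaw matches. The purple cup's grip is at (162,320), to the left.

Run:
```python
from h import *
o=env.get_obs();q=o['orientation'][[1,2,3,0]];M=R.from_quat(q).as_matrix()
g=[atz('w3',*p,.142) for p in((289,228),(334,226),(336,252),(289,254))];print(np.round(g,4).tolist(),np.mean(g,0))
for n,p in(('grip',np.mean(g,0)),('purple',atz('w3',162,320,.142)),('pR',atz('w3',185,308,.142)),('ppocket',atz('w3',262,290,.07))): print(n,p,(M.T@(p-o['ee_pos'])*1000).round(1))
```

```text
[[0.4972, -0.3393, 0.142], [0.5, -0.3083, 0.142], [0.519, -0.3093, 0.142], [0.5159, -0.3424, 0.142]] [ 0.508025 -0.324825  0.142   ]
grip [ 0.508025 -0.324825  0.142   ] [ 0.2 -5.5 89.4]
purple [ 0.5544 -0.4448  0.142 ] [ -62.1 -118.1   89.3]
pR [ 0.547  -0.4253  0.142 ] [-52.1 -99.8  89.3]
ppocket [ 0.5719 -0.3841  0.07  ] [-71.2 -55.6 161.3]
```

```bash
python3 -m jog '[{"tx":0,"ty":-5.5,"tz":30,"twist":-0.03},{"tx":0,"ty":0,"tz":40,"twist":0},{"tx":0,"ty":0,"tz":35,"twist":0},{"tx":0,"ty":0,"tz":20,"twist":0},{"tx":0,"ty":0,"tz":9,"twist":0}]'
python3 -m jog '[{"tx":0,"ty":0,"tz":0,"twist":0},{"tx":0,"ty":0,"tz":0,"twist":0}]'
python3 -m jog '[{"tx":0,"ty":0,"tz":0,"twist":0},{"tx":0,"ty":0,"tz":0,"twist":0},{"tx":0,"ty":0,"tz":0,"twist":0},{"tx":0,"ty":0,"tz":0,"twist":0},{"tx":0,"ty":0,"tz":0,"twist":0}]' 0 60
python3 -m jog '[{"tx":0,"ty":0,"tz":0,"twist":0},{"tx":0,"ty":0,"tz":0,"twist":0},{"tx":0,"ty":0,"tz":0,"twist":0},{"tx":0,"ty":0,"tz":0,"twist":0},{"tx":0,"ty":0,"tz":0,"twist":0}]'
```

```text
time: 3.35
ee_pos: [0.507, -0.3244, 0.0952]
orientation: [-0.002, 0.053, 0.999, 0.001]
wrist_force: [-0.4, 1.0, -0.7]
finger_gap: 0.748
grip_force: 0.0
time: 3.55
ee_pos: [0.5091, -0.3267, 0.0985]
orientation: [0.001, 0.053, 0.999, -0.001]
wrist_force: [0.1, -0.6, 0.5]
finger_gap: 0.746
grip_force: 0.0
time: 4.05
ee_pos: [0.5091, -0.3269, 0.0988]
orientation: [0.001, 0.053, 0.999, -0.001]
wrist_force: [-0.4, 1.9, 6.7]
finger_gap: 0.39
grip_force: 59.7
time: 4.55
ee_pos: [0.5091, -0.3269, 0.0989]
orientation: [0.001, 0.053, 0.999, -0.001]
wrist_force: [-1.6, 1.7, 6.7]
finger_gap: 0.391
grip_force: 59.7
```

```bash
python3 -m jog '[{"tx":0,"ty":0,"tz":-10,"twist":0},{"tx":0,"ty":0,"tz":-30,"twist":0},{"tx":0,"ty":0,"tz":-40,"twist":0},{"tx":0,"ty":0,"tz":-40,"twist":0},{"tx":0,"ty":0,"tz":-30,"twist":0}]'
python3 -m jog '[{"tx":0,"ty":0,"tz":0,"twist":0},{"tx":0,"ty":0,"tz":0,"twist":0},{"tx":0,"ty":0,"tz":0,"twist":0}]'
python3 - <<'E'
from h import *
o=env.get_obs(); print(o['joint_positions'].round(3),o['ee_pos'].round(4),o['wrist_force'],o['wrist_torque'])
M=R.from_quat(o['orientation'][[1,2,3,0]]).as_matrix();print(np.degrees(np.arctan2(-M[0,1],M[1,1])),M.round(3))
snap('side','s1');snap('wrist','w4')
s=cv2.imread('pics/side0.png')*0
a=cv2.imread('pics/side_x.png') if 0 else cv2.imread('pics/s1.png'); b=cv2.imread('pics/w4.png')
p=proj('s1',o['ee_pos']); print(p); u,v=int(p[0]),int(p[1])
c=a[max(0,v-60):v+90,max(0,u-75):u+75]; c=cv2.resize(c,None,fx=4,fy=4)
d=cv2.resize(b[120:360,200:440],(400,400))[:,:]
out=np.zeros((600,790,3),np.uint8); out[:min(600,c.shape[0]),:390]=c[:600,105:495]; out[:400,390:790]=d
cv2.imwrite('pics/m1.png',out)
E
```

```text
time: 5.05
ee_pos: [0.5083, -0.3268, 0.25]
orientation: [0.001, 0.053, 0.999, -0.001]
wrist_force: [0.5, -0.1, -3.1]
finger_gap: 0.388
grip_force: 60.2
time: 5.35
ee_pos: [0.5069, -0.3256, 0.2453]
orientation: [-0.002, 0.053, 0.999, 0.001]
wrist_force: [-0.3, 0.2, -3.1]
finger_gap: 0.393
grip_force: 60.3
[-0.641  0.337  1.423 -0.     1.385 -2.105] [ 0.5069 -0.3256  0.2453] [-0.29607246  0.23815845 -3.05009743] [0.05827499 0.0577841  0.07200969]
-6.12522701565112 [[-0.994  0.107 -0.003]
 [ 0.107  0.994  0.002]
 [ 0.004  0.002 -1.   ]]
(np.float64(315.6909499535044), np.float64(328.46185653519433))
```

View pics/m1.png

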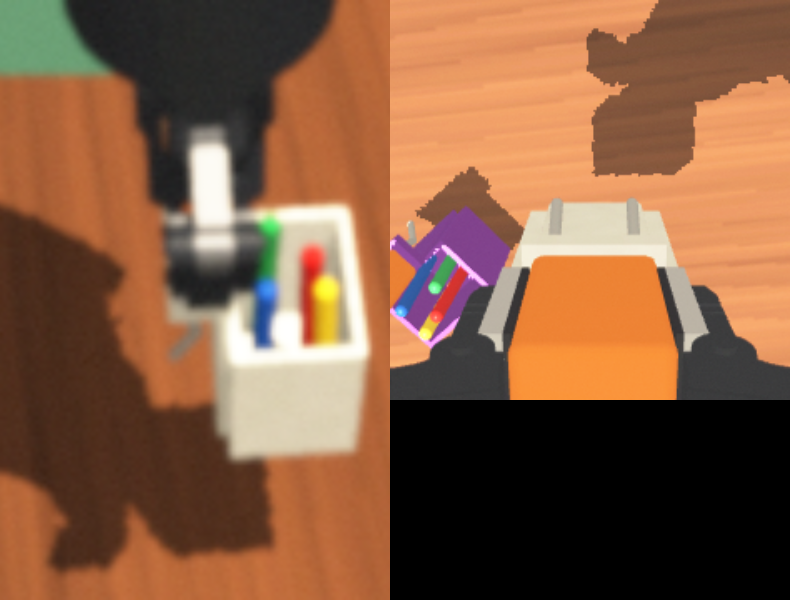

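The grasp is good: the cup hangs upright and square to the pads, 3.1 N weight, lifted 146 mm. The wires are visible at crop (557,215) and (633,215). Next I carry it to a staging spot outside the crate, level with the notch.

```bash
python3 -m jog '[{"tx":-4,"ty":20,"tz":0,"twist":0},{"tx":-8,"ty":40,"tz":0,"twist":0},{"tx":-8,"ty":40,"tz":0,"twist":0},{"tx":-8,"ty":40,"tz":0,"twist":0},{"tx":-8,"ty":40,"tz":0,"twist":0}]'
python3 -m jog '[{"tx":-8,"ty":45,"tz":0,"twist":0},{"tx":-8,"ty":45,"tz":0,"twist":0},{"tx":-8,"ty":45,"tz":0,"twist":0},{"tx":-7,"ty":38,"tz":0,"twist":0},{"tx":-3,"ty":19,"tz":0,"twist":0}]'
python3 -m jog '[{"tx":0,"ty":0,"tz":0,"twist":0.06},{"tx":0,"ty":0,"tz":0,"twist":0},{"tx":0,"ty":0,"tz":0,"twist":0},{"tx":0,"ty":0,"tz":0,"twist":0}]'
python3 - <<'E'
from h import *
o=env.get_obs(); M=R.from_quat(o['orientation'][[1,2,3,0]]).as_matrix();print(o['joint_positions'].round(3),np.degrees(np.arctan2(-M[0,1],M[1,1])),M[:,2].round(4))
snap('wrist','w5');snap('side','s2');snap('top','t2')
E
```

```text
time: 5.95
ee_pos: [0.5627, -0.1498, 0.2456]
orientation: [-0.002, 0.054, 0.999, 0.0]
wrist_force: [0.6, -0.6, -2.5]
finger_gap: 0.387
grip_force: 60.4
time: 6.45
ee_pos: [0.6175, 0.0396, 0.2454]
orientation: [-0.001, 0.052, 0.999, 0.001]
wrist_force: [0.9, -0.1, -2.6]
finger_gap: 0.394
grip_force: 60.8
time: 6.85
ee_pos: [0.6171, 0.0353, 0.2466]
orientation: [-0.001, 0.083, 0.997, -0.0]
wrist_force: [1.2, 0.3, -2.6]
finger_gap: 0.389
grip_force: 60.8
[-0.011  0.357  1.389 -0.     1.397 -1.415] -9.551099190991733 [-1.4e-03 -1.0e-04 -1.0e+00]
```

View pics/w5.png

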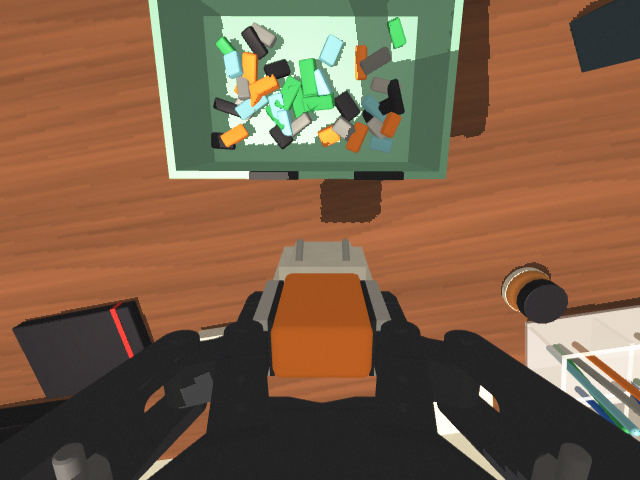

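The wrist view shows the rim's outer edge horizontal from (170,180) to (447,179), so yaw is aligned. Lips span px 249–298 and 354–403, making the notch 298–354. The wires are at px 299 and 346 and the grip top at rows 325–376.

Run:
```python
from h import *
c,o,r,fl=cam('w5');M=R.from_quat(np.array(c['q'])[[1,2,3,0]]).as_matrix();ee=np.array(c['ee'])
T=lambda u,v,z:(M.T@(atz('w5',u,v,z)-ee)*1000).round(1)
for n,p in dict(cornL=(170,180,.11),cornR=(447,179,.11),cornL_in=(170,171,.11),l1=(249,180,.117),l2=(298,180,.117),l3=(354,180,.117),l4=(403,180,.117),l2b=(298,171,.117),l3b=(354,171,.117),
  gripTL=(272,325,ee[2]+.043),gripTR=(371,325,ee[2]+.043),gripBL=(273,376,ee[2]+.043),gripBR=(371,377,ee[2]+.043),wireL=(299,241,ee[2]-.015-.004),wireR=(346,241,ee[2]-.019)).items(): print(n,T(*p))
# exact row of rim edges via pixel columns
b=cv2.imread('pics/w5.png')
for u in (230,325,420,275,378): print(u,[tuple(int(x) for x in b[v,u]) for v in range(166,186,2)])
```

```text
cornL [  36.  -120.2  136.7]
cornR [ 36.7 101.2 136.6]
cornL_in [  43.1 -119.3  136.7]
l1 [ 36.8 -55.6 129.7]
l2 [ 36.9 -17.4 129.7]
l3 [ 36.8  26.3 129.6]
l4 [ 36.7  64.5 129.6]
l2b [ 43.8 -17.3 129.7]
l3b [ 43.8  26.1 129.7]
gripTL [ 11.4 -15.2 -43. ]
gripTR [ 11.4  16.8 -43. ]
gripBL [ -8.1 -15.7 -43. ]
gripBR [ -8.5  17.6 -43. ]
wireL [ 20.9 -10.1  19. ]
wireR [20.9 12.8 19. ]
230 [(86, 110, 80), (83, 109, 77), (85, 111, 79), (244, 255, 246), (245, 255, 246), (244, 255, 246), (180, 230, 222), (65, 98, 161), (58, 94, 158), (61, 96, 158)]
325 [(86, 111, 81), (86, 112, 81), (86, 111, 79), (103, 132, 98), (103, 133, 98), (100, 130, 94), (92, 125, 110), (35, 52, 79), (33, 49, 74), (31, 47, 74)]
420 [(84, 110, 79), (85, 110, 79), (85, 111, 80), (100, 130, 93), (99, 129, 93), (101, 131, 95), (100, 130, 93), (61, 98, 163), (64, 101, 165), (64, 98, 164)]
275 [(86, 111, 81), (84, 110, 78), (86, 111, 79), (89, 94, 101), (95, 102, 107), (96, 100, 108), (96, 101, 109), (67, 100, 162), (66, 102, 168), (62, 100, 165)]
378 [(85, 111, 79), (86, 111, 81), (85, 111, 81), (32, 32, 32), (32, 32, 32), (27, 29, 29), (30, 29, 30), (32, 45, 71), (35, 48, 74), (38, 51, 80)]
```

Relative to the tool: rim mid at x≈39.7, notch mid at y≈4.4 (44 mm wide, as it must be), and hook at about (1.5, 1.0). Aim for the hook +2 mm outward of rim mid, so tx +36 and ty +3.5, then lower in steps.

```bash
python3 -m jog '[{"tx":10,"ty":1,"tz":0,"twist":0},{"tx":14,"ty":1.5,"tz":0,"twist":0},{"tx":12,"ty":1,"tz":0,"twist":0},{"tx":0,"ty":0,"tz":0,"twist":0},{"tx":0,"ty":0,"tz":0,"twist":0}]'
python3 -m jog '[{"tx":0,"ty":0,"tz":20,"twist":0},{"tx":0,"ty":0,"tz":20,"twist":0},{"tx":0,"ty":0,"tz":16,"twist":0},{"tx":0,"ty":0,"tz":0,"twist":0},{"tx":0,"ty":0,"tz":0,"twist":0}]'
python3 -m jog '[{"tx":0,"ty":0,"tz":5,"twist":0},{"tx":0,"ty":0,"tz":5,"twist":0},{"tx":0,"ty":0,"tz":0,"twist":0},{"tx":0,"ty":0,"tz":0,"twist":0},{"tx":0,"ty":0,"tz":0,"twist":0}]'
python3 - <<'E'
from h import *
o=env.get_obs(); M=R.from_quat(o['orientation'][[1,2,3,0]]).as_matrix();print(np.degrees(np.arctan2(-M[0,1],M[1,1])),M[:,2].round(4),o['ee_pos'].round(4))
snap('wrist','w6');snap('side','s3');p=proj('s3',o['ee_pos']); print(p); u,v=int(p[0]),int(p[1])
a=cv2.imread('pics/s3.png');b=cv2.imread('pics/w6.png')
out=np.zeros((600,800,3),np.uint8);out[:300,:400]=cv2.resize(a[v-45:v+45,u-60:u+60],(400,300),interpolation=cv2.INTER_CUBIC)
out[300:,:800]=cv2.resize(b[150:330,200:440],(800,600))[100:400];cv2.imwrite('pics/m2.png',out)
E
```

```text
time: 7.5
ee_pos: [0.5822, 0.0455, 0.2478]
orientation: [0.001, 0.083, 0.997, -0.0]
wrist_force: [0.9, 0.6, -2.1]
finger_gap: 0.393
grip_force: 60.7
time: 8.0
ee_pos: [0.5831, 0.0453, 0.1914]
orientation: [0.0, 0.083, 0.997, -0.0]
wrist_force: [0.5, 1.0, -2.3]
finger_gap: 0.389
grip_force: 60.6
time: 8.5
ee_pos: [0.5828, 0.0453, 0.1816]
orientation: [0.0, 0.083, 0.997, 0.0]
wrist_force: [-1.0, -0.2, -2.0]
finger_gap: 0.389
grip_force: 60.6
-9.556889515386086 [ 5.e-04 -0.e+00 -1.e+00] [0.5828 0.0453 0.1816]
(np.float64(323.40482102772353), np.float64(179.5067062415904))
```

View pics/m2.png

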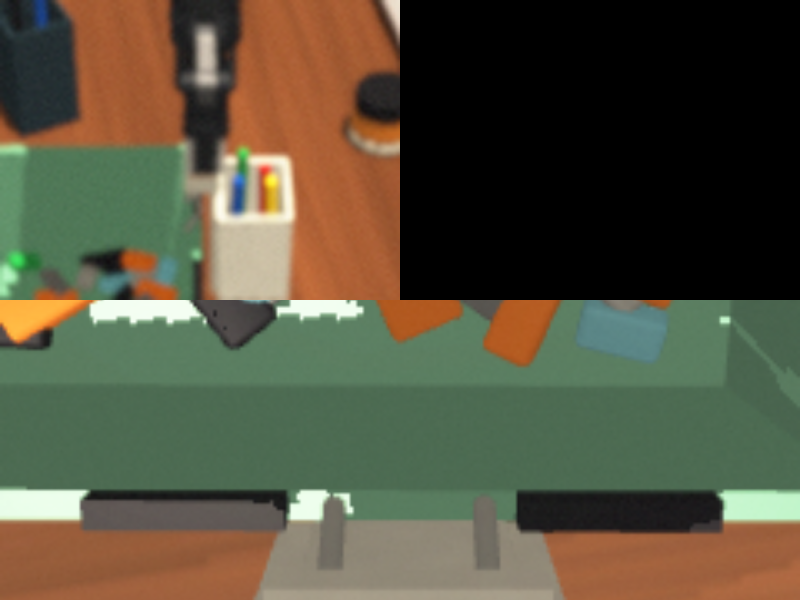

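Side inset: the cup is upright over the rim, pocket outside. In the wrist crop the wire tips are at (332,497) and (485,497), inside the notch between the lips (288 to 517). The rim band is at rows 490–520. The next step computes the offsets at this close range.

Run:
```python
from h import *
c,o,r,fl=cam('w6');M=R.from_quat(np.array(c['q'])[[1,2,3,0]]).as_matrix();ee=np.array(c['ee'])
T=lambda u,v,z:(M.T@(atz('w6',200+u*.3,150+(v-200)*.3,z)-ee)*1000).round(1)
for n,p in dict(rimOut=(30,520,.11),rimIn=(30,490,.11),rimOutR=(760,520,.11),notchL=(288,522,.117),notchR=(517,522,.117),wL=(332,497,ee[2]-.053),wR=(485,497,ee[2]-.053),lipfarL=(82,500,.117),lipfarR=(722,492,.117),lipTopIn=(600,491,.117),lipTopOut=(150,501,.117)).items(): print(n,T(*p))
```

```text
rimOut [  1.5 -72.   71.6]
rimIn [  7.6 -71.5  71.6]
rimOutR [ 1.4 69.9 71.6]
notchL [  3.3 -21.2  64.6]
notchR [ 3.3 21.9 64.6]
wL [ 11.7 -12.   53. ]
wR [11.7 15.1 53. ]
lipfarL [  7.6 -59.5  64.6]
lipfarR [ 9.1 60.1 64.6]
lipTopIn [ 9.3 37.3 64.6]
lipTopOut [  7.4 -46.8  64.6]
```

The hook sits 3 mm outward of rim mid, centred in its 12 mm mouth. Along y it is within about 1 mm of the notch middle. I lower gently and watch the force.

```bash
python3 -m jog '[{"tx":0,"ty":-0.5,"tz":5,"twist":0},{"tx":1,"ty":-0.5,"tz":5,"twist":0},{"tx":0,"ty":0,"tz":5,"twist":0},{"tx":0,"ty":0,"tz":0,"twist":0},{"tx":0,"ty":0,"tz":0,"twist":0}]'
python3 -m jog '[{"tx":0,"ty":0,"tz":4,"twist":0},{"tx":1,"ty":0,"tz":4,"twist":0},{"tx":0,"ty":0,"tz":4,"twist":0},{"tx":0,"ty":0,"tz":0,"twist":0},{"tx":0,"ty":0,"tz":0,"twist":0}]'
python3 -m jog '[{"tx":0,"ty":0,"tz":2,"twist":0},{"tx":0.5,"ty":0,"tz":2,"twist":0},{"tx":0,"ty":0,"tz":2,"twist":0},{"tx":0,"ty":0,"tz":0,"twist":0},{"tx":0,"ty":0,"tz":0,"twist":0}]'
```

```text
time: 9.1
ee_pos: [0.5812, 0.0445, 0.1659]
orientation: [-0.0, 0.083, 0.997, -0.0]
wrist_force: [-0.6, 0.0, -2.3]
finger_gap: 0.392
grip_force: 60.6
time: 9.6
ee_pos: [0.5803, 0.0447, 0.1541]
orientation: [-0.0, 0.083, 0.997, -0.0]
wrist_force: [0.7, -0.3, -3.1]
finger_gap: 0.389
grip_force: 60.6
time: 10.1
ee_pos: [0.5793, 0.0449, 0.1479]
orientation: [-0.001, 0.083, 0.997, 0.0]
wrist_force: [-1.6, 0.8, -2.6]
finger_gap: 0.389
grip_force: 60.9
```

```bash
python3 -m jog '[{"tx":0,"ty":0,"tz":1,"twist":0},{"tx":0.5,"ty":0,"tz":1,"twist":0},{"tx":0,"ty":0,"tz":1,"twist":0},{"tx":0,"ty":0,"tz":0,"twist":0},{"tx":0,"ty":0,"tz":0,"twist":0}]'
python3 -m jog '[{"tx":0,"ty":0,"tz":1,"twist":0},{"tx":0,"ty":0,"tz":1,"twist":0},{"tx":0,"ty":0,"tz":1,"twist":0},{"tx":0,"ty":0,"tz":0,"twist":0},{"tx":0,"ty":0,"tz":0,"twist":0}]'
python3 -m jog '[{"tx":0,"ty":0,"tz":1,"twist":0},{"tx":0,"ty":0,"tz":1,"twist":0},{"tx":0,"ty":0,"tz":1,"twist":0},{"tx":0,"ty":0,"tz":0,"twist":0},{"tx":0,"ty":0,"tz":0,"twist":0}]'
```

```text
time: 10.6
ee_pos: [0.5795, 0.0449, 0.1464]
orientation: [0.0, 0.083, 0.997, 0.0]
wrist_force: [-4.8, 0.4, 7.3]
finger_gap: 0.388
grip_force: 62.0
time: 11.1
ee_pos: [0.5801, 0.0448, 0.1457]
orientation: [0.002, 0.083, 0.997, 0.0]
wrist_force: [-7.0, -0.2, 18.3]
finger_gap: 0.394
grip_force: 63.4
time: 11.6
ee_pos: [0.5786, 0.0449, 0.1384]
orientation: [-0.001, 0.083, 0.997, -0.0]
wrist_force: [-3.7, 1.2, -2.6]
finger_gap: 0.386
grip_force: 60.7
```

The rim passed the narrow part of the wires (peak ~20 N, then released). I keep going in small steps toward TCP z ≈ 0.125.

```bash
python3 -m jog '[{"tx":0.5,"ty":0,"tz":1,"twist":0},{"tx":0,"ty":0,"tz":1,"twist":0},{"tx":0,"ty":0,"tz":1,"twist":0},{"tx":0,"ty":0,"tz":0,"twist":0},{"tx":0,"ty":0,"tz":0,"twist":0}]'
python3 -m jog '[{"tx":0,"ty":0,"tz":1,"twist":0},{"tx":0,"ty":0,"tz":1,"twist":0},{"tx":0,"ty":0,"tz":1,"twist":0},{"tx":0,"ty":0,"tz":0,"twist":0},{"tx":0,"ty":0,"tz":0,"twist":0}]'
```

```text
time: 12.1
ee_pos: [0.5787, 0.0449, 0.136]
orientation: [-0.0, 0.083, 0.997, -0.0]
wrist_force: [-3.5, 0.9, -2.2]
finger_gap: 0.393
grip_force: 60.8
time: 12.6
ee_pos: [0.5788, 0.0449, 0.1332]
orientation: [-0.0, 0.083, 0.997, -0.0]
wrist_force: [-4.6, 0.5, -2.0]
finger_gap: 0.391
grip_force: 60.8
```

```bash
python3 -m jog '[{"tx":0,"ty":0,"tz":1,"twist":0},{"tx":0,"ty":0,"tz":1,"twist":0},{"tx":0,"ty":0,"tz":1,"twist":0},{"tx":0,"ty":0,"tz":0,"twist":0},{"tx":0,"ty":0,"tz":0,"twist":0}]'
python3 -m jog '[{"tx":0,"ty":0,"tz":1,"twist":0},{"tx":0,"ty":0,"tz":1,"twist":0},{"tx":0,"ty":0,"tz":0,"twist":0},{"tx":0,"ty":0,"tz":0,"twist":0}]'
python3 -m jog '[{"tx":0,"ty":0,"tz":1,"twist":0},{"tx":0,"ty":0,"tz":1,"twist":0},{"tx":0,"ty":0,"tz":0,"twist":0},{"tx":0,"ty":0,"tz":0,"twist":0}]'
```

```text
time: 13.1
ee_pos: [0.5789, 0.045, 0.1302]
orientation: [-0.0, 0.083, 0.997, 0.0]
wrist_force: [-4.5, 1.4, -2.5]
finger_gap: 0.387
grip_force: 60.9
time: 13.5
ee_pos: [0.5789, 0.045, 0.1282]
orientation: [-0.0, 0.083, 0.997, 0.0]
wrist_force: [-4.8, 0.9, -2.7]
finger_gap: 0.39
grip_force: 60.8
time: 13.9
ee_pos: [0.5789, 0.0449, 0.1262]
orientation: [-0.0, 0.083, 0.997, 0.0]
wrist_force: [-5.5, 1.0, -1.3]
finger_gap: 0.388
grip_force: 60.9
```

```bash
python3 -m jog '[{"tx":0,"ty":0,"tz":1,"twist":0},{"tx":0,"ty":0,"tz":0,"twist":0},{"tx":0,"ty":0,"tz":1,"twist":0},{"tx":0,"ty":0,"tz":0,"twist":0},{"tx":0,"ty":0,"tz":0,"twist":0}]'
python3 - <<'E'
from h import *
o=env.get_obs()
snap('wrist','w7');snap('side','s4');p=proj('s4',o['ee_pos']); u,v=int(p[0]),int(p[1])
a=cv2.imread('pics/s4.png');b=cv2.imread('pics/w7.png')
out=np.zeros((600,800,3),np.uint8);out[:300,:400]=cv2.resize(a[v-30:v+60,u-60:u+60],(400,300),interpolation=cv2.INTER_CUBIC)
out[300:,:800]=cv2.resize(b[150:330,200:440],(800,600))[150:450];cv2.imwrite('pics/m3.png',out)
E
```

```text
time: 14.4
ee_pos: [0.5791, 0.0449, 0.1248]
orientation: [0.0, 0.083, 0.997, -0.0]
wrist_force: [-4.8, 0.7, 1.3]
finger_gap: 0.388
grip_force: 61.3
```

View pics/m3.png

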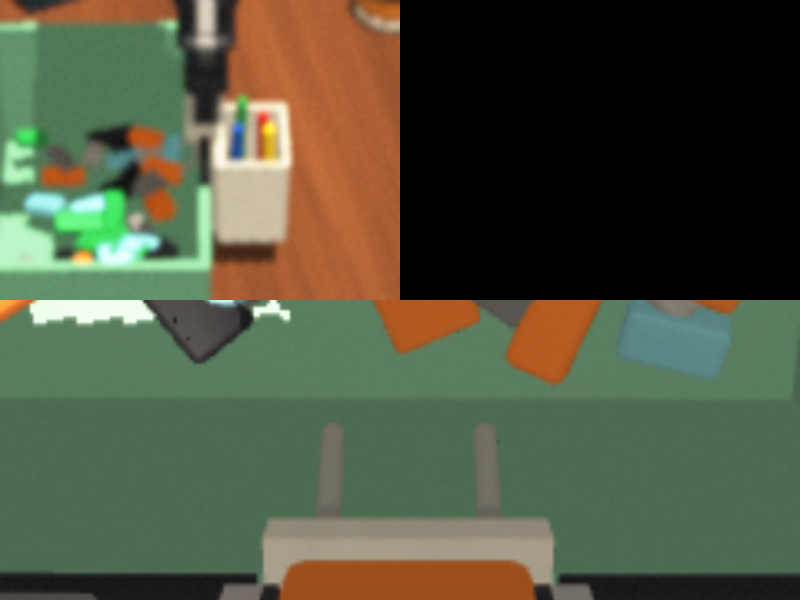

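The wires are now inside the crate, and the bridge sits between the lips with small gaps on each side (crop 258→263 and 553→560). The cup is outside and upright. Contact force is just rising, so I press gently to confirm the hard stop.

```bash
python3 -m jog '[{"tx":0,"ty":0,"tz":1,"twist":0},{"tx":0,"ty":0,"tz":0,"twist":0},{"tx":0,"ty":0,"tz":0,"twist":0}]'
python3 -m jog '[{"tx":0,"ty":0,"tz":1,"twist":0},{"tx":0,"ty":0,"tz":0,"twist":0},{"tx":0,"ty":0,"tz":0,"twist":0}]'
```

```text
time: 14.8
ee_pos: [0.5791, 0.0449, 0.1248]
orientation: [0.0, 0.083, 0.997, 0.0]
wrist_force: [-7.2, 1.6, 7.1]
finger_gap: 0.389
grip_force: 62.0
time: 15.1
ee_pos: [0.579, 0.0449, 0.1247]
orientation: [0.001, 0.083, 0.997, -0.0]
wrist_force: [-9.1, 1.5, 13.3]
finger_gap: 0.393
grip_force: 62.7
```

Hard stop confirmed: z holds while force climbs about 6 N per mm. I ease off the press and the side load, then release.

```bash
python3 -m jog '[{"tx":0.5,"ty":0,"tz":-1,"twist":0},{"tx":0.5,"ty":0,"tz":0,"twist":0},{"tx":0,"ty":0,"tz":0,"twist":0}]'
python3 -m jog '[{"tx":0,"ty":0,"tz":0,"twist":0},{"tx":0,"ty":0,"tz":0,"twist":0},{"tx":0,"ty":0,"tz":0,"twist":0},{"tx":0,"ty":0,"tz":0,"twist":0},{"tx":0,"ty":0,"tz":0,"twist":0}]' 0.47 20
python3 - <<'E'
from h import *
o=env.get_obs();snap('wrist','w8');print(o['ee_pos'],o['wrist_force'],o['finger_gap'])
E
```

```text
time: 15.4
ee_pos: [0.579, 0.0449, 0.1248]
orientation: [0.001, 0.083, 0.997, -0.0]
wrist_force: [-5.9, 1.2, 5.7]
finger_gap: 0.391
grip_force: 61.5
time: 15.9
ee_pos: [0.5785, 0.045, 0.1234]
orientation: [0.0, 0.083, 0.997, -0.0]
wrist_force: [0.2, 0.7, -0.5]
finger_gap: 0.469
grip_force: 0.0
[0.57852612 0.04500566 0.12335216] [ 0.16793598  0.6716495  -0.50148246] 0.4694752419258538
```

```bash
python3 -m jog '[{"tx":0,"ty":0,"tz":0,"twist":0},{"tx":0,"ty":0,"tz":0,"twist":0},{"tx":0,"ty":0,"tz":-3,"twist":0},{"tx":0,"ty":0,"tz":-10,"twist":0},{"tx":0,"ty":0,"tz":-20,"twist":0}]' 0.65
python3 -m jog '[{"tx":0,"ty":0,"tz":-30,"twist":0},{"tx":0,"ty":0,"tz":-40,"twist":0},{"tx":0,"ty":0,"tz":-40,"twist":0},{"tx":20,"ty":0,"tz":-10,"twist":0},{"tx":30,"ty":0,"tz":0,"twist":0}]'
python3 -m jog '[{"tx":30,"ty":0,"tz":0,"twist":0},{"tx":0,"ty":0,"tz":0,"twist":0},{"tx":0,"ty":0,"tz":0,"twist":0}]'
python3 - <<'E'
from h import *
o=env.get_obs()
snap('wrist','w9');snap('side','s5');u,v=323,200
a=cv2.imread('pics/s5.png');b=cv2.imread('pics/w9.png')
out=np.zeros((600,800,3),np.uint8);out[:360,:480]=cv2.resize(a[v-45:v+45,u-60:u+60],(480,360),interpolation=cv2.INTER_CUBIC)
out[360:,:320]=cv2.resize(b,(320,240));out[360:,320:800]=cv2.resize(b[200:360,170:490],(480,240));cv2.imwrite('pics/m4.png',out);print(o['ee_pos'],o['wrist_force'])
E
```

```text
time: 16.45
ee_pos: [0.5768, 0.0451, 0.1558]
orientation: [-0.002, 0.083, 0.997, -0.0]
wrist_force: [0.1, -0.1, -0.3]
finger_gap: 0.649
grip_force: 0.0
time: 16.95
ee_pos: [0.5316, 0.0533, 0.2802]
orientation: [0.004, 0.084, 0.996, 0.0]
wrist_force: [-1.0, -0.0, -0.6]
finger_gap: 0.648
grip_force: 0.0
time: 17.25
ee_pos: [0.499, 0.0585, 0.2775]
orientation: [0.001, 0.083, 0.997, 0.0]
wrist_force: [0.6, 0.3, 0.5]
finger_gap: 0.649
grip_force: 0.0
[0.4990468  0.05847725 0.27753175] [0.58771119 0.32144553 0.4780402 ]
```

View pics/m4.png

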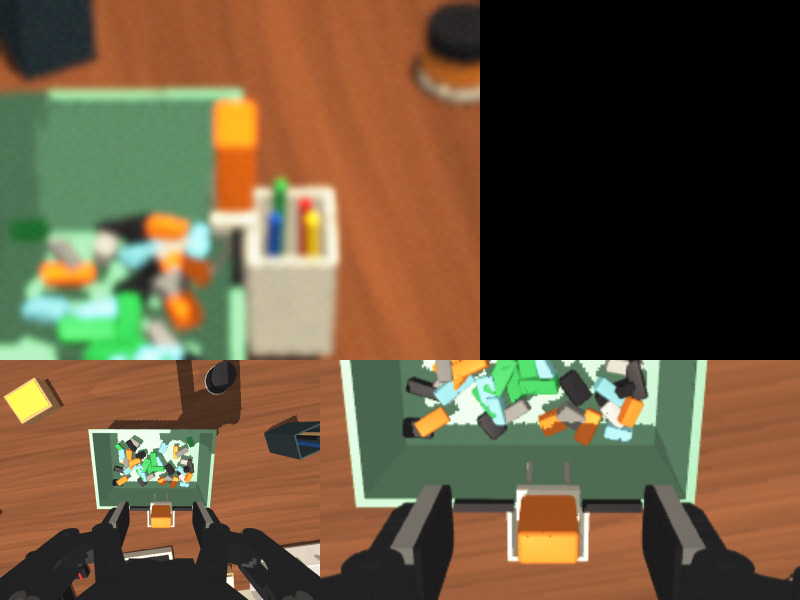

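The cup hangs straight and square outside the crate, its bridge between the lips and its wires inside. The gripper is clear, and the visible bystanders are unmoved. I hand it in.

```bash
python3 -c "
from rig import env
print(env.hand_in())"
```

```text
the job is handed in; nothing more can be done
None
```

The white cup was pressed to a hard stop in the notch, released and left hanging straight outside the crate's labelled side; the job was handed in at about 17 s, and no verdict was returned.

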